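Show the heart slide on the light pad, label up

TASK

First push the blue dimmer of the light pad all the way to its bright end (big yellow dot). Then take the slide with the red-and-blue heart from the yellow stand, fingers on its clear part only and never on the frosted end, which has a small notch in its top corner and the label on one face. Finish still holding the slide, motionless, lengthways about 10 cm above the middle of the light pad, frosted end over the blue spot and label face turned up, tipped half way between upright and flat; leave everything else where it is.

Things in the scene. Friction and masses are not known exactly. Their poses are not given: they have to be found in the camera images.
- slide: the slide to show: clear acrylic plate 110 mm long, 8 mm thick, 50 mm high, 46 g, with a red-and-blue heart, standing on its long edge in the yellow stand. Origin: centre of its lower edge (centre of mass near mid length). x: along it to the frosted end (frosted x 25 to 55 mm, clear -55 to 25); y: normal of the label face (orange label, on the frosted part only); z: to its upper edge
- frost: the frosted white end of that slide, 30 mm long (its origin: on the lower edge, 40 mm from mid length; axes as slide). Its upper outer corner has a square notch 10 by 10 mm through the thickness: seen with the label facing you and the slide upright, the notch is at the top left. Fingers must stay off it.
- slide_mid (a point): centre of the slide (25 mm above its lower edge); axes as slide.
- frost_mid (a point): centre of the frosted end, 40 mm from slide_mid along the slide's x; axes as slide.
- stand: pastel yellow round stand fixed to the table, 90 mm across; two cheeks, each 66 mm long, 22 mm thick, top at 22 mm height, form a 9.2 mm slot with its floor at 8 mm: the slide's upper edge stands at 58 mm, its upper 36 mm free. Pull the slide straight up 14 mm or more. Origin under its centre; x along the slot. Like stands, mint and sky-blue, hold the other slides
- pad: white light pad fixed to the table, 120 mm (its x) by 200 mm (its y), 12 mm thick, with its dimmer in front of its robot-side edge, centred 90 mm from the pad's centre towards -x. Origin under the pad's centre; x away from the robot, y to the left along the pad.
- pad_mid (a point): centre of the pad's upper face (12 mm above the table); axes as pad.
- pad_dot (a point): centre of the blue spot (24 mm across) on the pad's upper face, 40 mm from pad_mid towards the pad's -y; the frosted end belongs above it.
- dimmer (a joint): travel of the dimmer in m: 0 at the dark end, 0.05 at its stop at the bright end (big yellow dot); grows as it moves along the pad's +y. It slides with about 1.5 N of friction and stays where it is left.
- dimmer_top (a point): centre of the top of the dimmer's blue grip, 54 mm above the table. The grip is 28 mm wide along the pad's x, 20 mm along the pad's y and 40 mm tall, above a 14 mm high, 40 mm wide track.
- leaf_slide: another slide of the same make and size, with a green leaf in it and a green label, standing in the mint stand. Origin and axes as for slide. Leave alone.
- bead_slide: another slide of the same make and size, with yellow and purple beads in it and a blue label, standing in the sky-blue stand. Origin and axes as for slide. Leave alone.
- jar: closed small glass jar with yellow contents and white lid, 60 mm across, 60 mm high, standing; origin under its centre. Leave alone.
- jug: clear plastic measuring jug with a handle, 100 mm across, 130 mm high, standing; origin under its centre. Leave alone.
- dropper: dropper with a sky-blue bulb lying on the table, 110 mm long, 20 mm thick; origin on its underside at mid length, x along it. Leave alone.
Mind the look-alikes: they are no part of the job. What is shaped like the slide but black, brown or pink is not meant.

How it is judged:
On the way, in this order (a step that is already met when the one before it is completed fails the run):
1. the dimmer is pushed to its bright end while the heart slide still stands in its stand (value of joint dimmer above 0.043 m and distance of slide from where it was at the start of the episode below 0.015 m), for 0.2 s.
2. the heart slide is drawn clear of its stand in the fingers (height (world z) of slide above 0.03 m and contact force between slide and the fingers above 1 N), for 0.2 s.
At the end, for the whole second after the job is handed in: Dimmer within 7 mm of its bright stop; heart slide still, held by its clear part, centre 75-200 mm above the table, slide centre within 35 mm (level) of the pad centre and frosted end of the blue spot, label normal within 60 deg of up, touching nothing else; bystanders within 25 mm of their places (value of joint dimmer above 0.043 m and contact force between slide and the fingers above 1 N and contact force between frost and the fingers below 1 N and contact force between slide and pad below 0.1 N and contact force between slide and stand below 0.1 N and height (world z) of slide_mid between 0.075 and 0.2 m and horizontal distance between slide_mid and pad_mid below 0.035 m and horizontal distance between frost_mid and pad_dot below 0.035 m and angle between slide's own y axis and vertical below 1.05 rad and linear speed of slide below 0.03 m/s and distance of each of leaf_slide, bead_slide, jar, jug, dropper from where it was at the start of the episode below 0.025 m); the arm keeps its last pose, push and grip.
It fails at once if the fingers press on the frosted end of the heart slide (contact force between frost and the fingers above 1 N).
It fails at once if another slide or another thing on the table is disturbed by more than 25 mm (distance of any of leaf_slide, bead_slide, jar, jug, dropper from where it was at the start of the episode above 0.025 m).
It also fails if it takes over 48 s, if anything falls off the work surface, if the arm or the gripper's body presses on something with over 40 N, if the wrist force passes 120 N, or if a joint passes its speed limit or range.

ROBOT

A 6-joint arm with a two-finger parallel gripper is mounted at the origin on the work surface. World frame = base frame: x ahead of the robot, y to its left, z up, the work surface at z = 0. Lengths are in m, angles in rad, forces in N, time in s.
With the tool pointing down it reaches from about 0.35 to 0.975 m from the base axis. Payload 4.9 kg.
Tool frame: the origin (TCP) lies at the very end of the fingers, on their centre line; the grasp point (between the pads) lies 19 mm behind it (ctrl.pinch_z is the distance from the TCP to the grasp point, in m); z points along the fingers, y is the direction in which the jaws open and shut (so a half turn about z gives the same grasp; the last joint's range is limited). The gripper opens to 85 mm and grips with 20 to 120 N. Pads are 22 mm wide; open, the fingers measure 114 mm over their backs; the gripper's body (76 mm by 85 mm) begins 54 mm behind the grasp point. The pads swing forward as they close: fully open they stand 13 mm farther back than shut.
Start: joints at [1.187, 0.053, 1.613, -0, 1.476, -0.119], TCP at [0.164, 0.603, 0.231] pointing down, gripper open.
Joint ranges: [-3.01, 3.01], [-1.01, 2.22], [0.06, 2.58], [-1.02, 4.17], [0.09, 2.62], [-3.14, 3.14]. Speed limits (rad/s): [2.57, 2.57, 3.14, 3.14, 3.14, 3.14].

INTERFACE

Orientations are given as a rotation vector (axis times angle).
In Python, from station import ctrl gives the robot as it stands.
- The arm moves only by the tool carry_out, never from a script. Its argument "series" is a list of rows, each a list of 7 numbers: the shift along the world's x, y, z each as a share of 0.025 m, from -1 to 1, then the turn, a rotation vector about the world's x, y, z each as a share of 0.1 rad, from -1 to 1, then the opening, from 0 (shut) to 1 (fully open). A call has 1 to 12 rows; each row shifts and turns the commanded pose from where the row before left it; what a row does not reach is not made up. A row lasts 1/10 s, in which the tool goes at most 50 mm and 8.59 degrees, less where a joint would pass 70% of its speed; a pose out of reach is approached as far as the arm can. A call with a number of a shift or a turn outside -1 to 1 is refused whole. A call with a gripper value outside its range is refused whole. The fingers move at their own pace and stop on an object; "grip_force" is the grip in N (left out, the last holds). Time passes only in rows, so rows that do not move let the fingers close. It gives the time, the measured TCP pose, the force and the opening at its end, in the units of the state.
- ctrl.get_obs(): the state, without advancing time (a new reading comes with each control period).
- ctrl.get_image(name): name is "scene" or "side" or "wrist"; returns a dict with "frame" (420x560x3 uint8, blue, green, red), "fx", "fy", "cx", "cy" (pixels), "k1" (the pictures are not rectified: a ray, as slopes to the right and down, at radius r is drawn at 1 + k1 r^2 times it, then the intrinsics apply), "R" (3x3) and "t" (3): a world point X has camera coordinates R X + t; the wrist camera has in their place "hand_eye" (4x4, takes a point from camera to tool coordinates, whose origin is the TCP and whose axes are the flange's). Camera axes: x right, y down, z forward; pixel columns grow to the right and rows downward; lengths in m; the calibration is good to about 2 mm. A picture is of the moment at which its call begins: read the wrist's pose just before it. There is no depth.
- ctrl.finish_job(): hands the job in, once; it reports no verdict.
Trained networks look in a picture, given as the dict that the camera call returned (one of the last four; its "shot" number tells which), for a name from the list of things; names that differ only in an ending like _2 or _b are one class to them, and where a whole thing is asked for, a point or a joint stands for the part that bears it (a point fixed in the world has none). Each returns a list of dicts, best first, with "p" (0 to 1); they miss things now and then, are a little off and sometimes report something else, mostly with a low value. They report only what shows in the picture. A call takes as long as a camera call. They do not tell look-alikes from the thing itself.
- ctrl.trace(picture, name): "mask" (420x560 bool, what is visible of it) and "rect" ([left, top, width, height] as shares, 0 to 1, of the picture: columns of its width, rows of its height, round what is visible of it).
- ctrl.mark_of(picture, name): "position" ([column, row] as shares, 0 to 1, of the picture: columns of its width, rows of its height: a listed point, or the origin of a listed thing).
The state is a dict: "t": time; "q": joint angles; "dq": joint speeds; "effort": joint torques, N m; "tool_pos": TCP position; "tool_rot": TCP orientation; "contact_force": force on the tool from outside, world axes, zero at the start; "wrist_torque": the same for the moment, N m; "opening": finger opening in m.
Only numpy, scipy, OpenCV 4.12 (cv2) and the standard library are available. Lean on these libraries where they do the work, as an engineer would, in place of code of your own. Each camera call takes 0.05 s, during which the arm holds its last target.

## Working session

There is one attempt and no reset: what is moved stays moved. The work goes in short steps, Python scripts to look and compute and a tool call to move; the robot and the scene stay as the last step left them, time stands still between calls to the robot, and variables do not carry over. Pictures are saved under pics/ and viewed, and the job is handed in when it is done.

Besides the shell and the picture viewer there is one more tool, called after "Emit:" by a JSON object that holds its "op" and its "data". carry_out: Moves the arm, as the interface text tells. Shift numbers are shares of 0.025 m and turn numbers shares of 0.1 rad, none past 1 either way. Its arguments: {"type":"object","properties":{"series":{"type":"array"},"grip_force":{"type":"number"}},"required":["series"]}

```bash
ls; mkdir -p pics
cat > h.py <<'E'
import numpy as np, cv2
from station import ctrl
from scipy.spatial.transform import Rotation as Ro
def cam(im):
    R=np.array(im['R']) if 'R' in im else None; return R
def pose(im,obs=None):
    if 'R' in im and im['R'] is not None: return np.array(im['R']),np.array(im['t'])
    H=np.array(im['hand_eye']); T=np.eye(4); T[:3,:3]=Ro.from_rotvec(obs['tool_rot']).as_matrix(); T[:3,3]=obs['tool_pos']
    M=np.linalg.inv(T@H); return M[:3,:3],M[:3,3]
def proj(im,X,obs=None):
    R,t=pose(im,obs); c=np.atleast_2d(X)@R.T+t; s=c[:,:2]/c[:,2:]; s=s*(1+im['k1']*(s**2).sum(1,keepdims=True))
    return s*[im['fx'],im['fy']]+[im['cx'],im['cy']]
def ray(im,uv,obs=None):
    R,t=pose(im,obs); d=(np.array(uv,float)-[im['cx'],im['cy']])/[im['fx'],im['fy']]; s=d.copy()
    for _ in range(20): s=d/(1+im['k1']*(s@s))
    v=R.T@np.append(s,1); return -R.T@t, v/np.linalg.norm(v)
def onz(im,uv,z,obs=None):
    o,v=ray(im,uv,obs); return o+v*(z-o[2])/v[2]
def tri(rs):
    A=0;b=0
    for o,v in rs:
        P=np.eye(3)-np.outer(v,v); A=A+P; b=b+P@o
    X=np.linalg.solve(A,b); return X,[np.linalg.norm((np.eye(3)-np.outer(v,v))@(X-o)) for o,v in rs]
E
python3 - <<'E'
from h import *
import pickle
o=ctrl.get_obs(); print(o)
for n in ['scene','side','wrist']:
    o=ctrl.get_obs(); im=ctrl.get_image(n); cv2.imwrite(f'pics/{n}0.png',im['frame']); pickle.dump((im,o),open(f'{n}0.pkl','wb'))
    print(n,{k:v for k,v in im.items() if k!='frame'})
    for nm in ['slide','frost','slide_mid','frost_mid','stand','pad','pad_mid','pad_dot','dimmer_top','leaf_slide','bead_slide','jar','jug','dropper']:
        r=ctrl.mark_of(im,nm); print(nm,[(round(x['p'],2),(np.array(x['position'])*[560,420]).round(1).tolist()) for x in r[:4]])
E
```

```text
pics
{'t': 0.0, 'q': array([ 1.18699110e+00,  5.33645232e-02,  1.61429930e+00,  3.31311573e-06,
        1.47603537e+00, -1.19024425e-01]), 'dq': array([-0.00057945,  0.00030408, -0.00233591,  0.00122937,  0.00180504,
        0.00081015]), 'effort': array([ 1.02257844e-03, -3.93672645e+01, -3.70182788e+01,  5.49893537e-05,
        6.96119983e-03, -1.39931394e-06]), 'tool_pos': array([0.163335  , 0.60262195, 0.23005512]), 'tool_rot': array([-0.41463347, -3.11357683,  0.0032031 ]), 'contact_force': array([ 0.28378345,  0.09277915, -0.72364853]), 'wrist_torque': array([-0.00763865, -0.01468113, -0.02431843]), 'opening': 0.08527663218352989}
scene {'fx': 544.0077843144373, 'fy': 544.0077843144373, 'cx': 266.16903815332586, 'cy': 214.40406861283822, 'k1': 0.049250435387274874, 'R': array([[-0.18937536,  0.98187387, -0.00778912],
       [ 0.83535923,  0.15693762, -0.52682592],
       [-0.5160542 , -0.10627456, -0.84993752]]), 't': array([ 0.15538738, -0.41231681,  1.64552491]), 'shot': 1}
slide [(0.97, [229.9, 263.0]), (0.96, [328.7, 168.6]), (0.64, [148.5, 153.0]), (0.6, [205.6, 150.4])]
f
[... 1775 characters left out ...]
06.4, 314.5])]
dropper [(0.53, [212.9, 283.8])]
wrist {'fx': 313.16010361541953, 'fy': 313.16010361541953, 'cx': 271.70939834498125, 'cy': 206.88118561437608, 'k1': 0.006099038702294131, 'hand_eye': array([[-3.08190592e-04, -9.57670546e-01, -2.87866342e-01,
         7.37587376e-02],
       [ 9.99999932e-01, -2.37157004e-04, -2.81631722e-04,
        -7.56000255e-04],
       [ 2.01440885e-04, -2.87866409e-01,  9.57670554e-01,
        -1.42699208e-01],
       [ 0.00000000e+00,  0.00000000e+00,  0.00000000e+00,
         1.00000000e+00]]), 'shot': 3}
slide []
frost []
slide_mid []
frost_mid []
stand []
pad []
pad_mid []
pad_dot []
dimmer_top []
leaf_slide []
bead_slide []
jar []
jug []
dropper []
```

Run:
```python
from h import *
for n,c in [('scene',(130,120,420,320)),('side',(150,140,430,400))]:
    f=cv2.imread(f'pics/{n}0.png'); x0,y0,x1,y1=c
    g=cv2.resize(f[y0:y1,x0:x1],None,fx=min(800/(x1-x0),600/(y1-y0)),fy=min(800/(x1-x0),600/(y1-y0)),interpolation=cv2.INTER_CUBIC); cv2.imwrite(f'pics/{n}0z.png',g)
```

```text
(no output)
```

View pics/scene0.png

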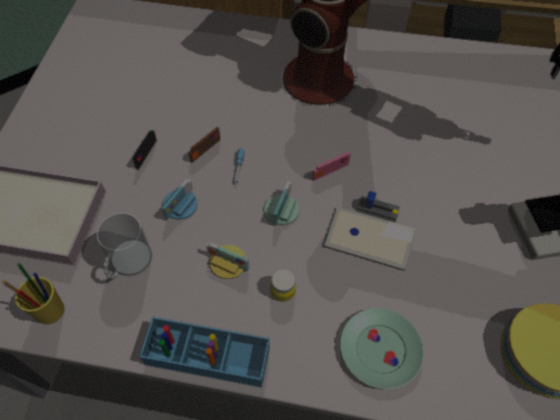

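View pics/side0.png

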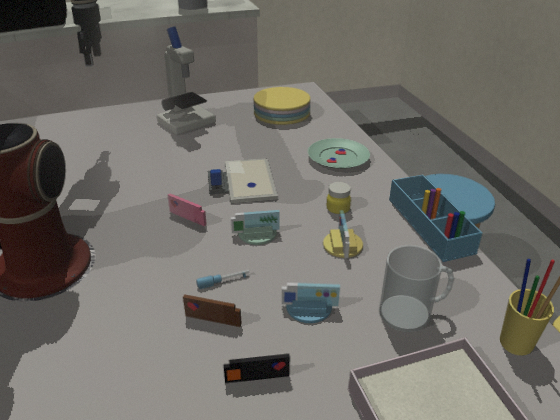

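View pics/wrist0.png

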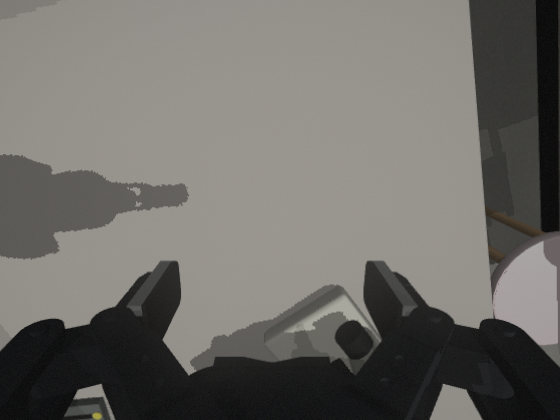

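```bash
ls pics
```

```text
scene0.png
scene0z.png
side0.png
side0z.png
wrist0.png
```

View pics/scene0z.png

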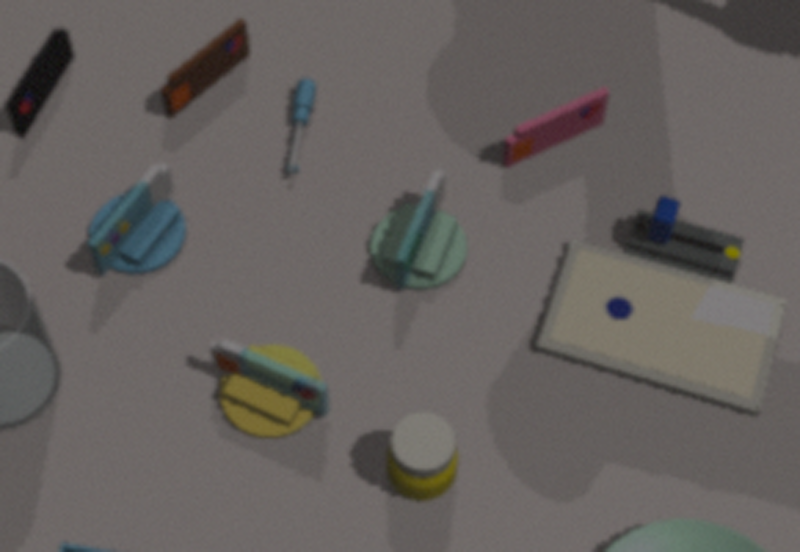

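View pics/side0z.png

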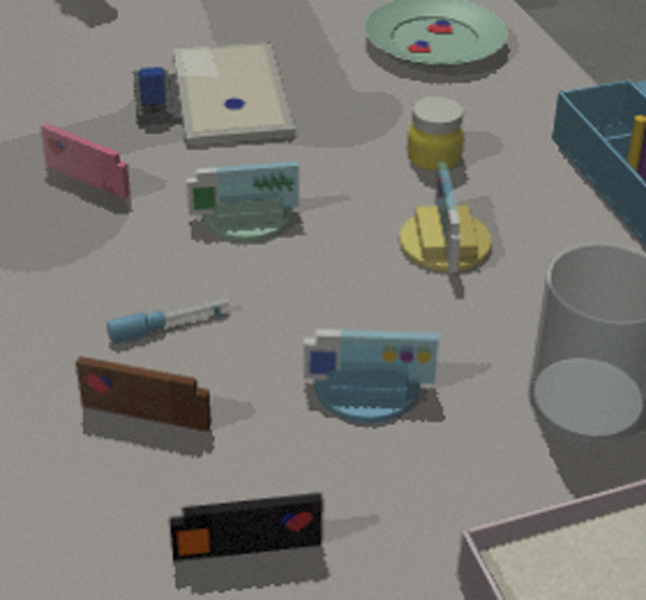

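Run:
```python
from h import *
import pickle
S,_=pickle.load(open('scene0.pkl','rb')); D,_=pickle.load(open('side0.pkl','rb'))
def P(n,a,b,z=None):
    X,e=tri([ray(S,a),ray(D,b)]); print(n,X.round(4),np.round(e,4), 'onz' if z is not None else '', onz(S,a,z).round(4) if z is not None else '', onz(D,b,z).round(4) if z is not None else '')
P('pad_mid',[368.4,233.7],[251.2,177.9],.012)
P('dot',[354,231.5],[251.5,184.5],.012)
P('dimtop',[369,195.7],[217.6,168.6],.054)
P('heart slide',[229,257],[343,240],.033)
P('stand',[229,262],[342,243],.01)
P('leaf',[281.3,209.8],[259.1,230.8],.01)
P('bead',[177.6,203.6],[308.5,298.2],.01)
P('jar',[283.9,289.8],[334.6,206.5],0)
P('jug',[131.7,255.3],[406.4,314.5],0)
P('dropper',[237.9,161],[212.9,283.8],0)
print(np.array(pickle.load(open('wrist0.pkl','rb'))[1]['tool_pos']))
for im in (S,D): print(-im['R'].T@im['t'])
```

```text
pad_mid [0.5247 0.1974 0.0126] [0.0036 0.0036] onz [0.5207 0.1993 0.012 ] [0.5269 0.1939 0.012 ]
dot [0.5199 0.164  0.0103] [0.0001 0.0001] onz [0.521  0.1639 0.012 ] [0.5191 0.1615 0.012 ]
dimtop [0.4388 0.1869 0.0586] [0.0013 0.0013] onz [0.4369 0.1867 0.054 ] [0.4394 0.1966 0.054 ]
heart slide [ 0.6511 -0.1261  0.0134] [0.0031 0.0031] onz [ 0.658  -0.1209  0.033 ] [ 0.6417 -0.152   0.033 ]
stand [ 6.545e-01 -1.234e-01  1.000e-04] [0.0007 0.0007] onz [ 0.6599 -0.122   0.01  ] [ 0.6485 -0.1344  0.01  ]
leaf [ 0.4867 -0.0254  0.0028] [0.0007 0.0007] onz [ 0.4904 -0.0243  0.01  ] [ 0.4847 -0.0355  0.01  ]
bead [ 0.519  -0.2855  0.0143] [0.005 0.005] onz [ 0.521  -0.2893  0.01  ] [ 0.5174 -0.277   0.01  ]
jar [ 0.698   0.0211 -0.0037] [0.0029 0.0029] onz [0.7022 0.0197 0.    ] [0.6941 0.0189 0.    ]
jug [ 0.6838 -0.3644 -0.0012] [0.0043 0.0043] onz [ 0.681  -0.3613  0.    ] [ 0.686  -0.3686  0.    ]
dropper [ 0.3495 -0.1689 -0.0013] [0.0008 0.0008] onz [ 0.3512 -0.1689  0.    ] [ 0.3488 -0.1695  0.    ]
[0.16355454 0.60319281 0.23130204]
[1.22303923 0.08701465 1.18258451]
[ 0.23480488 -0.98593314  0.74122492]
```

Run:
```python
from h import *
import pickle
S,_=pickle.load(open('scene0.pkl','rb')); D,_=pickle.load(open('side0.pkl','rb'))
s=800/290
sc=lambda u,v:(130+u/s,120+v/s)
d=600/260
sd=lambda u,v:(150+u/d,140+v/d)
print('pad scene')
for p in [(568,247),(783,295),(757,408),(537,348)]: print(onz(S,sc(*p),.012).round(4))
print('pad side')
for p in [(190,138),(175,48),(268,44),(295,132)]: print(onz(D,sd(*p),.012).round(4))
print('dot',onz(S,sc(619,308),.012),onz(D,sd(234,103),.012))
print('track'); 
for p in [(625,240),(740,240),(735,275),(640,215)]: print(onz(S,sc(*p),.014).round(4))
print('yellow',onz(S,sc(733,253),.014).round(4))
print('dim top',onz(S,sc(666,204),.054).round(4),onz(D,sd(152,71),.054), 'base',onz(S,sc(662,240),.014).round(4))
print('heart top', onz(S,sc(220,345),.058).round(4),onz(S,sc(326,385),.058).round(4))
print('label',onz(S,sc(228,360),.035).round(4),'heart',onz(S,sc(303,390),.035).round(4))
print('stand',onz(S,sc(270,390),.008).round(4),onz(D,sd(446,240),.008).round(4))
```

```text
pad scene
[0.4653 0.112  0.012 ]
[0.4806 0.3077 0.012 ]
[0.5984 0.2913 0.012 ]
[0.5754 0.0981 0.012 ]
pad side
[0.4551 0.1057 0.012 ]
[0.4829 0.3048 0.012 ]
[0.5933 0.2808 0.012 ]
[0.5665 0.0835 0.012 ]
dot [0.5212962  0.16484692 0.012     ] [0.51870064 0.16091079 0.012     ]
track
[0.4494 0.1625 0.014 ]
[0.43   0.2659 0.014 ]
[0.4686 0.2639 0.014 ]
[0.4192 0.1733 0.014 ]
yellow [0.4453 0.2606 0.014 ]
dim top [0.4306 0.1921 0.054 ] [0.43291656 0.18701496 0.054     ] base [0.4431 0.1958 0.014 ]
heart top [ 0.648  -0.1679  0.058 ] [ 0.6686 -0.0712  0.058 ]
label [ 0.6493 -0.1627  0.035 ] heart [ 0.6655 -0.0928  0.035 ]
stand [ 0.6578 -0.1254  0.008 ] [ 0.6509 -0.1362  0.008 ]
```

Emit:
{"op": "carry_out", "data": {"series": [[0.7, -0.95, 0, 0, 0, -1, 0], [0.7, -0.95, 0, 0, 0, -1, 0], [0.7, -0.95, 0, 0, 0, -1, 0], [0.7, -0.95, 0, 0, 0, -1, 0], [0.7, -0.95, 0, 0, 0, -1, 0], [0.7, -0.95, 0, 0, 0, -1, 0], [0.7, -0.95, 0, 0, 0, -1, 0], [0.7, -0.95, 0, 0, 0, -1, 0]]}}

```text
t: 3.05
tool_pos: [0.3041, 0.4122, 0.2315]
tool_rot: [1.6, 2.703, 0.001]
contact_force: [0.2, 0.1, -0.1]
opening: -0.0002
```

Emit:
{"op": "carry_out", "data": {"series": [[0.7, -0.95, -0.2, 0, 0, -1, 0], [0.7, -0.95, -0.2, 0, 0, -1, 0], [0.7, -0.95, -0.2, 0, 0, -1, 0], [0.7, -0.95, -0.2, 0, 0, -1, 0], [0.7, -0.95, -0.2, 0, 0, -1, 0], [0.7, -0.95, -0.2, 0, 0, -1, 0], [0.7, -0.95, -0.2, 0, 0, -1, 0], [0.7, -0.95, 0, 0, 0, 0, 0], [0, 0, 0, 0, 0, 0, 0]]}}

```text
t: 3.95
tool_pos: [0.445, 0.221, 0.1963]
tool_rot: [2.429, 1.991, -0.0]
contact_force: [-0.4, -0.3, 0.4]
opening: -0.0001
```

Run:
```python
from h import *
import pickle
o=ctrl.get_obs(); im=ctrl.get_image('wrist'); cv2.imwrite('pics/w1.png',im['frame']); pickle.dump((im,o),open('w1.pkl','wb'))
print(o['q'],o['tool_pos'],Ro.from_rotvec(o['tool_rot']).as_matrix().round(3))
for nm,z in [('pad_mid',.012),('pad_dot',.012),('dimmer_top',.054)]:
    for x in ctrl.mark_of(im,nm)[:2]:
        p=np.array(x['position'])*[560,420]; print(nm,x['p'],p.round(1),onz(im,p,z,o).round(4))
```

```text
[ 3.11594949e-01 -2.37413925e-01  1.94271689e+00 -9.32050685e-04
  1.43606143e+00  5.09583719e-01] [0.44500769 0.22101379 0.19631531] [[ 0.197  0.98   0.001]
 [ 0.98  -0.197 -0.001]
 [-0.001  0.001 -1.   ]]
pad_mid 0.76 [347.9 188.7] [0.5235 0.1995 0.012 ]
pad_dot 0.89 [345.5 223.5] [0.5159 0.1607 0.012 ]
dimmer_top 0.76 [263.6 224.2] [0.4308 0.1925 0.054 ]
```

View pics/w1.png

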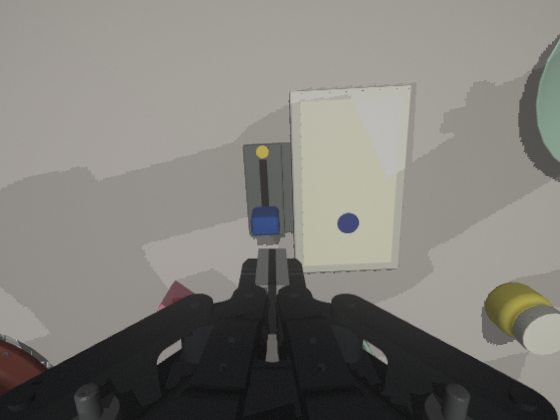

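Run:
```python
from h import *
import pickle
im,o=pickle.load(open('w1.pkl','rb'))
c=[onz(im,p,.012,o) for p in [(290,91),(411,86),(399,268),(295,273)]]
for x in c: print(x.round(4))
print('ctr',np.mean(c,0).round(4), 'yaw y', ((c[0]+c[1]-c[2]-c[3])/2).round(4))
print('dot',onz(im,(348,223),.012,o).round(4))
for p in [(251,208),(279,207)]: print('top far',onz(im,p,.054,o).round(4))
for p in [(252,221),(279,221)]: print('top near',onz(im,p,.054,o).round(4))
for p in [(246,145),(291,143),(248,237),(293,233)]: print('track',onz(im,p,.014,o).round(4))
print('yellow',onz(im,(262,152),.014,o).round(4))
```

```text
[0.4804 0.3084 0.012 ]
[0.5968 0.2896 0.012 ]
[0.5694 0.0942 0.012 ]
[0.4502 0.1114 0.012 ]
ctr [0.5242 0.2009 0.012 ] yaw y [ 0.0288  0.1962 -0.    ]
dot [0.5186 0.1607 0.012 ]
top far [0.4224 0.2109 0.054 ]
top far [0.4487 0.2066 0.054 ]
top near [0.4205 0.1979 0.054 ]
top near [0.446  0.1928 0.054 ]
track [0.4268 0.2662 0.014 ]
track [0.4723 0.2591 0.014 ]
track [0.4067 0.167  0.014 ]
track [0.4568 0.1618 0.014 ]
yellow [0.4414 0.2561 0.014 ]
```

Emit:
{"op": "carry_out", "data": {"series": [[-0.25, -0.9, 0, 0, 0, 0, 0], [-0.25, -0.9, 0, 0, 0, 0, 0], [-0.25, -0.9, 0, 0, 0, 0, 0], [0, 0, -1, 0, 0, 0, 0], [0, 0, -1, 0, 0, 0, 0], [0, 0, -1, 0, 0, 0, 0], [0, 0, -1, 0, 0, 0, 0], [0, 0, -1, 0, 0, 0, 0], [0, 0, -1, 0, 0, 0, 0], [0, 0, -0.6, 0, 0, 0, 0], [0, 0, 0, 0, 0, 0, 0]]}}

```text
t: 5.25
tool_pos: [0.4222, 0.1561, 0.0289]
tool_rot: [-2.422, -1.996, 0.007]
contact_force: [0.5, 0.5, -0.6]
opening: -0.0003
```

Emit:
{"op": "carry_out", "data": {"series": [[0.05, 0.4, 0, 0, 0, 0, 0], [0.05, 0.4, 0, 0, 0, 0, 0], [0.05, 0.4, 0, 0, 0, 0, 0], [0.05, 0.4, 0, 0, 0, 0, 0], [0.05, 0.4, 0, 0, 0, 0, 0], [0.05, 0.3, 0, 0, 0, 0, 0], [0, 0, 0, 0, 0, 0, 0]]}}

```text
t: 5.95
tool_pos: [0.4325, 0.2144, 0.0315]
tool_rot: [-2.425, -1.997, -0.001]
contact_force: [0.5, 0.0, -0.4]
opening: -0.0
```

Run:
```python
from h import *
import pickle
o=ctrl.get_obs(); im=ctrl.get_image('wrist'); cv2.imwrite('pics/w2.png',im['frame'])
S=ctrl.get_image('side');cv2.imwrite('pics/s2.png',cv2.resize(S['frame'][100:280,150:400],None,fx=3,fy=3))
print(o['tool_pos'],o['contact_force'])
```

```text
[0.43247746 0.2144234  0.03152868] [ 0.50170559  0.04544364 -0.38657722]
```

View pics/w2.png

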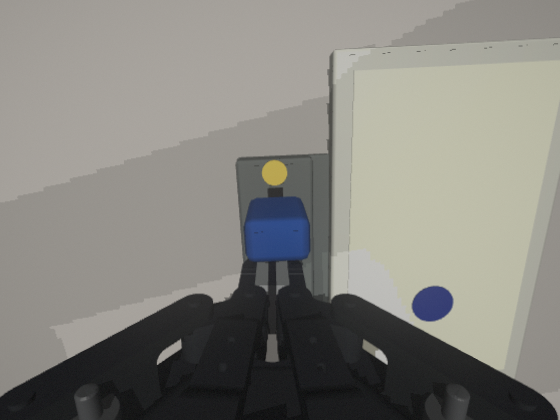

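View pics/s2.png

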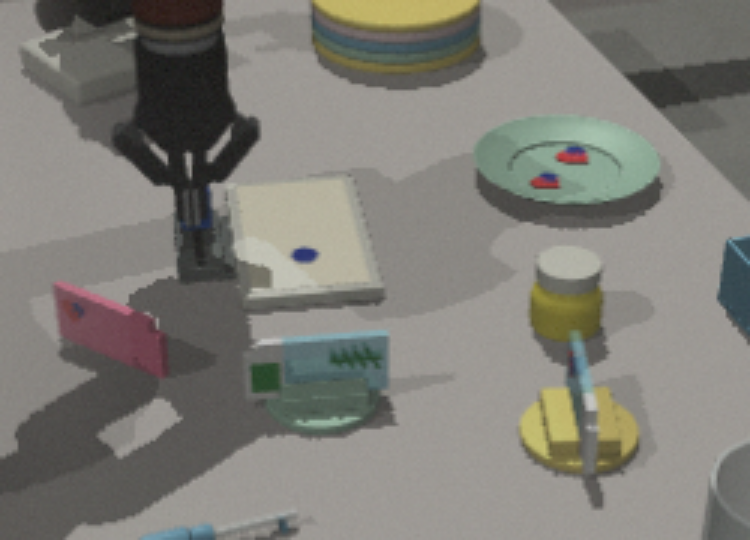

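Emit:
{"op": "carry_out", "data": {"series": [[0.02, 0.1, 0, 0, 0, 0, 0], [0.02, 0.1, 0, 0, 0, 0, 0], [0, 0, 0, 0, 0, 0, 0]]}}

```text
t: 6.35
tool_pos: [0.433, 0.2181, 0.031]
tool_rot: [-2.426, -1.995, 0.001]
contact_force: [-0.0, -0.6, -0.9]
opening: 0.0001
```

Emit:
{"op": "carry_out", "data": {"series": [[0.02, 0.08, 0, 0, 0, 0, 0], [0, 0, 0, 0, 0, 0, 0]]}}

```text
t: 6.55
tool_pos: [0.4332, 0.2193, 0.031]
tool_rot: [2.425, 1.996, -0.005]
contact_force: [-1.9, -5.0, 1.8]
opening: 0.0003
```

Emit:
{"op": "carry_out", "data": {"series": [[0.0, 0.05, 0, 0, 0, 0, 0], [0, 0, 0, 0, 0, 0, 0], [0, 0, 0, 0, 0, 0, 0]]}}

```text
t: 6.85
tool_pos: [0.4332, 0.2194, 0.031]
tool_rot: [2.423, 1.995, -0.008]
contact_force: [-3.0, -9.3, 3.7]
opening: 0.0005
```

Run:
```python
from h import *
o=ctrl.get_obs(); im=ctrl.get_image('wrist'); cv2.imwrite('pics/w3.png',im['frame'])
print(o['tool_pos'],o['contact_force'])
```

```text
[0.43319352 0.21943462 0.0310293 ] [-3.04159011 -9.29435556  3.68621597]
```

View pics/w3.png

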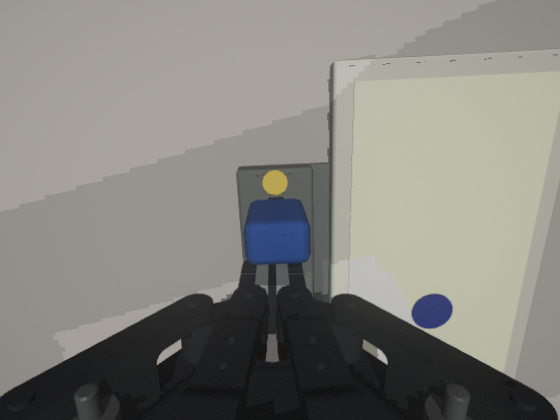

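Emit:
{"op": "carry_out", "data": {"series": [[0, -0.6, 0, 0, 0, 0, 0], [0, -0.4, 0.5, 0, 0, 0, 0], [0, 0, 1, 0, 0, 0, 0.3], [0, 0, 1, 0, 0, 0, 0.6], [0, 0, 1, 0, 0, 0, 1], [0, 0, 1, 0, 0, 0, 1], [0.3, -0.3, 1, 0, 0, 0, 1], [0.7, -0.8, 1, 0, 0, 0, 1], [0.8, -1, 0.3, 0, 0, 0, 1], [0.8, -1, 0, 0, 0, 0, 1], [0.8, -1, 0, 0, 0, 0, 1], [0.8, -1, 0, 0, 0, 0, 1]]}}

```text
t: 8.1
tool_pos: [0.5398, 0.0674, 0.2017]
tool_rot: [2.426, 1.995, 0.003]
contact_force: [-0.3, 0.1, 1.4]
opening: 0.0854
```

Emit:
{"op": "carry_out", "data": {"series": [[0.9, -1, 0, 0, 0, 0, 1], [0.9, -1, 0, 0, 0, 0, 1], [0.9, -1, 0, 0, 0, 0, 1], [0.9, -1, 0, 0, 0, 0, 1], [0.9, -1, 0, 0, 0, 0, 1], [0.9, 0, 0, 0, 0, 0, 1], [0, 0, 0, 0, 0, 0, 1]]}}

```text
t: 8.8
tool_pos: [0.6754, -0.0576, 0.201]
tool_rot: [2.427, 1.994, 0.002]
contact_force: [-0.3, 0.1, -0.1]
opening: 0.0857
```

Run:
```python
from h import *
import pickle
o=ctrl.get_obs(); im=ctrl.get_image('wrist'); cv2.imwrite('pics/w4.png',im['frame']); pickle.dump((im,o),open('w4.pkl','wb'))
print(o['q'],o['tool_pos'],Ro.from_rotvec(o['tool_rot']).as_matrix().round(3))
for nm,z in [('slide',.008),('slide_mid',.033),('frost_mid',.033),('stand',0),('dimmer_top',.054)]:
    for x in ctrl.mark_of(im,nm)[:2]:
        p=np.array(x['position'])*[560,420]; print(nm,x['p'],p.round(1),onz(im,p,z,o).round(4))
x0,y0,x1,y1=150,60,450,285
cv2.imwrite('pics/w4z.png',cv2.resize(im['frame'][y0:y1,x0:x1],None,fx=2.6667,fy=2.6667,interpolation=cv2.INTER_CUBIC))
S=ctrl.get_image('scene');cv2.imwrite('pics/sc4.png',cv2.resize(S['frame'][120:320,130:430],None,fx=2.6667,fy=2.6667))
```

```text
[-1.95135284e-01  1.92849535e-01  1.51141336e+00  8.30286330e-04
  1.43611586e+00  3.67992770e-04] [ 0.67544672 -0.05763243  0.20098703] [[ 0.194  0.981  0.001]
 [ 0.981 -0.194  0.001]
 [ 0.001  0.001 -1.   ]]
slide 0.83 [266.3 244.5] [ 0.6545 -0.1288  0.008 ]
slide_mid 0.63 [265.2 250.5] [ 0.6546 -0.1249  0.033 ]
frost_mid 0.8 [260.1 281.9] [ 0.6413 -0.1612  0.033 ]
frost_mid 0.61 [ 70.5 402.8] [ 0.3702 -0.2827  0.033 ]
stand 0.83 [264.4 242.2] [ 0.6521 -0.1289  0.    ]
dimmer_top 0.47 [267.5 253.1] [ 0.6586 -0.1188  0.054 ]
```

View pics/w4.png

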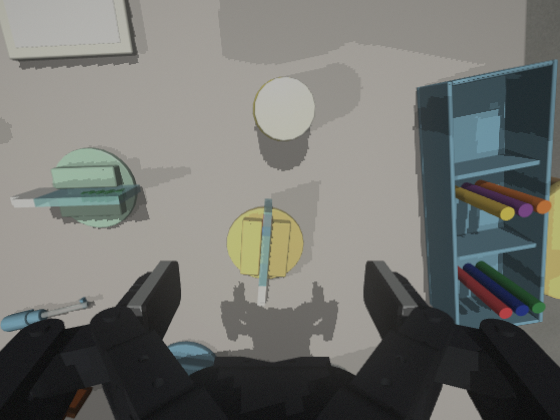

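View pics/sc4.png

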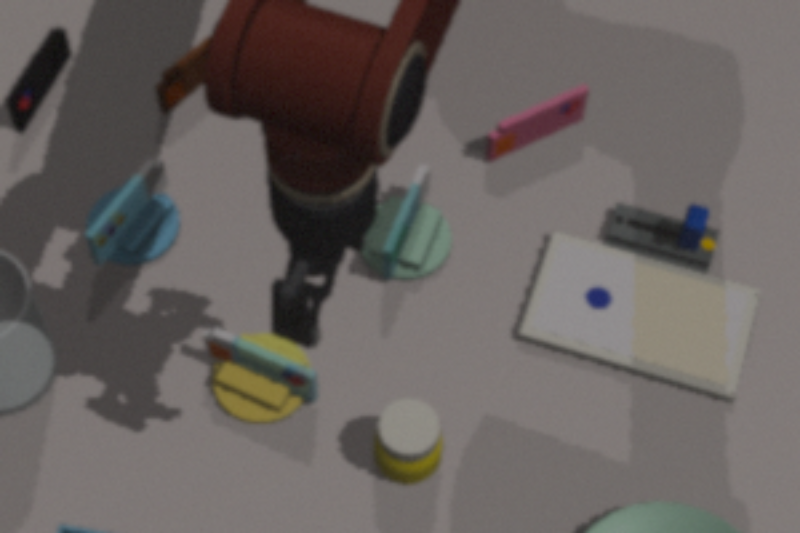

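Run:
```python
from h import *
import pickle
im,o=pickle.load(open('w4.pkl','rb'))
a=onz(im,(267.5,199),.058,o);b=onz(im,(262.5,287),.058,o);b2=onz(im,(262.5,302),.04,o)
print(a,b,b2,'angle from y',np.arctan2((a-b)[0],(a-b)[1]),np.linalg.norm(a-b))
f=im['frame'][180:320,200:340]; cv2.imwrite('pics/w4z.png',cv2.resize(f,None,fx=4.2,fy=4.2,interpolation=cv2.INTER_CUBIC))
```

```text
[ 0.67011828 -0.0621588   0.058     ] [ 0.64638287 -0.15338846  0.058     ] [ 0.63985854 -0.18241042  0.04      ] angle from y 0.2545292406900611 0.09426675460051212
```

View pics/w4z.png

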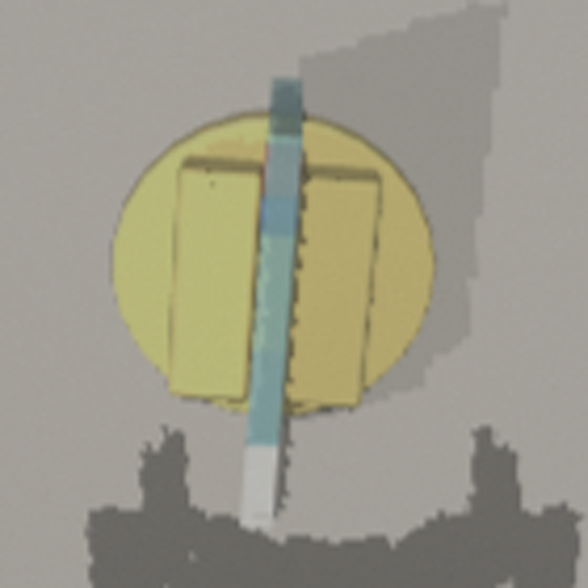

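Run:
```python
from h import *
import pickle
im,o=pickle.load(open('w4.pkl','rb'))
z=lambda u,v:(200+u/4.2,180+v/4.2)
a=onz(im,z(285,135),.058,o);b=onz(im,z(263,445),.058,o);c=onz(im,z(257,525),.058,o)
print(a,b,c,np.linalg.norm(a-b),np.linalg.norm(c-b))
v=(b-a)/np.linalg.norm(b-a); print('ang',np.arctan2(-v[0],-v[1])); m=a+v*.055; print('mid',m,'grasp x=-12',m-v*.012)
R=Ro.from_rotvec(o['tool_rot']).as_matrix(); print('tool y ang',np.arctan2(R[1,1],R[0,1]))
# stand from cheeks
for p in [(180,158),(380,175),(360,403),(170,392)]: print(onz(im,z(*p),.022,o))
```

```text
[ 0.66786481 -0.07501054  0.058     ] [ 0.64675085 -0.15221723  0.058     ] [ 0.64069364 -0.17406263  0.058     ] 0.08004168741215417 0.02266961016279956
ang 0.2669462563469536
mid [ 0.65335652 -0.1280625   0.058     ] grasp x=-12 [ 0.65652196 -0.11648752  0.058     ]
tool y ang -0.19561476242620027
[ 0.63737246 -0.08701989  0.022     ]
[ 0.68717569 -0.1016501   0.022     ]
[ 0.67006406 -0.16559362  0.022     ]
[ 0.61984518 -0.15219189  0.022     ]
```

Emit:
{"op": "carry_out", "data": {"series": [[-0.24, -0.75, 0, 0, 0, -0.25, 1], [-0.24, -0.75, 0, 0, 0, -0.25, 1], [-0.24, -0.75, 0, 0, 0, -0.2, 1], [0, 0, -1, 0, 0, 0, 1], [0, 0, -1, 0, 0, 0, 1], [0, 0, -1, 0, 0, 0, 1], [0, 0, -1, 0, 0, 0, 1], [0, 0, 0, 0, 0, 0, 1]]}}

```text
t: 9.95
tool_pos: [0.6523, -0.113, 0.0965]
tool_rot: [-2.491, -1.903, 0.008]
contact_force: [-1.7, -1.2, -0.1]
opening: 0.0853
```

Run:
```python
from h import *
o=ctrl.get_obs(); im=ctrl.get_image('wrist'); cv2.imwrite('pics/w5.png',im['frame'])
R=Ro.from_rotvec(o['tool_rot']).as_matrix()
z=.019
print(o['tool_pos'],'tool y ang',np.arctan2(R[1,1],R[0,1]))
m=np.array([.65336,-.12806,.058]); v=np.array([-.26379,-.96458,0])
d=o['tool_pos']-m; print('along',d@v,'normal',d@np.array([.96458,-.26379,0]))
for x in [-.055,.025,.045]: print(proj(im,m+v*x,o))
```

```text
[ 0.65226652 -0.11304573  0.09648162] tool y ang -0.2660635777954872
along -0.014194019181842805 normal -0.005015363837111892
[[281.59517524 169.65171831]]
[[280.4175901  290.44244038]]
[[280.16530673 316.55272855]]
```

View pics/w5.png

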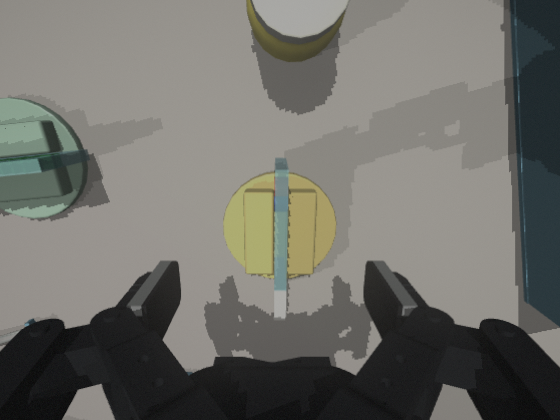

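Emit:
{"op": "carry_out", "data": {"series": [[0, 0, -1, 0, 0, 0, 1], [0, 0, -0.5, 0, 0, 0, 1], [0, 0, 0, 0, 0, 0, 1], [0, 0, 0, 0, 0, 0, 1]]}}

```text
t: 10.4
tool_pos: [0.6562, -0.1126, 0.0647]
tool_rot: [2.494, 1.909, 0.001]
contact_force: [-0.9, -0.6, -0.3]
opening: 0.0854
```

Emit:
{"op": "carry_out", "data": {"series": [[0.03, 0, -0.7, 0, 0, 0, 1], [0.03, 0, -0.7, 0, 0, 0, 1], [0, 0, 0, 0, 0, 0, 1], [0, 0, 0, 0, 0, 0, 1]]}}

```text
t: 10.8
tool_pos: [0.6563, -0.112, 0.0272]
tool_rot: [-2.493, -1.908, 0.003]
contact_force: [0.4, -0.5, 0.3]
opening: 0.0856
```

Run:
```python
from h import *
o=ctrl.get_obs(); im=ctrl.get_image('wrist'); cv2.imwrite('pics/w6.png',im['frame'])
R=Ro.from_rotvec(o['tool_rot']).as_matrix()
print(o['tool_pos'],'tool y ang',np.arctan2(R[1,1],R[0,1]),o['contact_force'])
m=np.array([.65336,-.12806,.058]); v=np.array([-.26379,-.96458,0])
d=o['tool_pos']-m; print('along',d@v,'normal',d@np.array([.96458,-.26379,0]))
```

```text
[ 0.65634045 -0.11196677  0.02718582] tool y ang -0.26393697075031447 [ 0.35076918 -0.50154391  0.27051266]
along -0.016309418448822027 normal -0.0013703535363198424
```

View pics/w6.png

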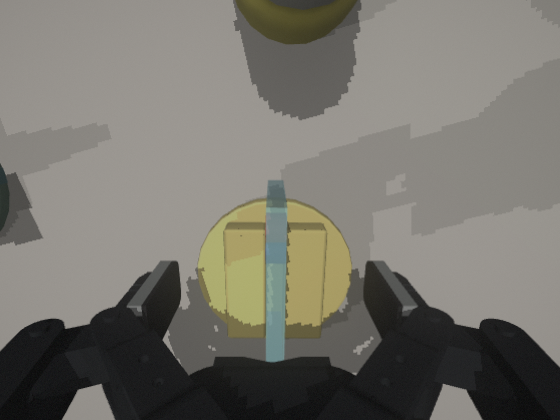

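Emit:
{"op": "carry_out", "data": {"series": [[0.04, 0, 0, 0, 0, 0, 0.5], [0, 0, 0, 0, 0, 0, 0.3], [0, 0, 0, 0, 0, 0, 0], [0, 0, 0, 0, 0, 0, 0], [0, 0, 0, 0, 0, 0, 0], [0, 0, 0, 0, 0, 0, 0], [0, 0, 0, 0, 0, 0, 0]], "grip_force": 40}}

```text
t: 11.55
tool_pos: [0.6583, -0.1123, 0.029]
tool_rot: [2.495, 1.91, -0.0]
contact_force: [-1.3, 0.3, 1.9]
opening: 0.0071
```

Run:
```python
from h import *
o=ctrl.get_obs(); im=ctrl.get_image('wrist'); cv2.imwrite('pics/w7.png',im['frame'])
print(o['tool_pos'],o['contact_force'],o['opening'])
```

```text
[ 0.65832264 -0.11233531  0.02902422] [-1.28481817  0.30812127  1.85680969] 0.00711512797240584
```

View pics/w7.png

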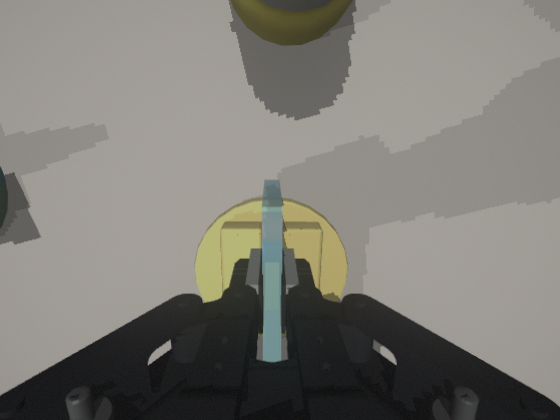

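Emit:
{"op": "carry_out", "data": {"series": [[0, 0, 0.2, 0, 0, 0, 0], [0, 0, 0.3, 0, 0, 0, 0], [0, 0, 0.4, 0, 0, 0, 0], [0, 0, 0.5, 0, 0, 0, 0], [0, 0, 0.8, 0, 0, 0, 0], [0, 0, 0.8, 0, 0, 0, 0], [0, 0, 0.8, 0, 0, 0, 0], [0, 0, 0.8, 0, 0, 0, 0], [0, 0, 0.8, 0, 0, 0, 0], [0, 0, 0.6, 0, 0, 0, 0], [0, 0, 0, 0, 0, 0, 0]]}}

```text
t: 12.7
tool_pos: [0.6601, -0.1128, 0.1831]
tool_rot: [2.49, 1.907, 0.006]
contact_force: [-0.1, -1.9, 0.6]
opening: 0.0077
```

Run:
```python
from h import *
o=ctrl.get_obs(); im=ctrl.get_image('wrist'); cv2.imwrite('pics/w8.png',im['frame'])
S=ctrl.get_image('scene');a=cv2.resize(S['frame'][140:320,120:320],None,fx=2,fy=2)
S=ctrl.get_image('side');b=cv2.resize(S['frame'][140:320,250:450],None,fx=2,fy=2)
cv2.imwrite('pics/s8.png',np.hstack([a,b]))
print(o['tool_pos'],o['contact_force'],o['opening'],o['q'])
```

```text
[ 0.66010864 -0.11280686  0.18308874] [-0.0587768  -1.87864262  0.55247442] 0.007732123565745223 [-2.80287068e-01  1.83620815e-01  1.55229717e+00  7.88098524e-06
  1.39914896e+00 -1.63085621e-02]
```

View pics/w8.png

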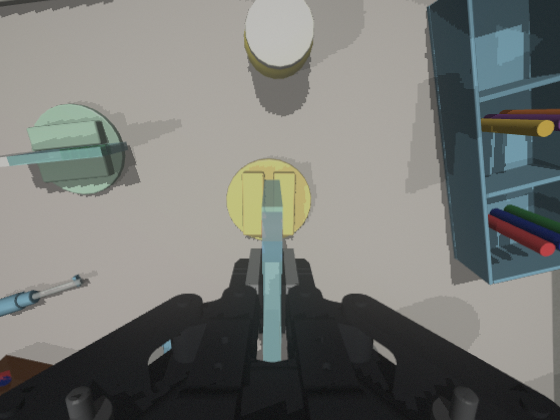

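View pics/s8.png

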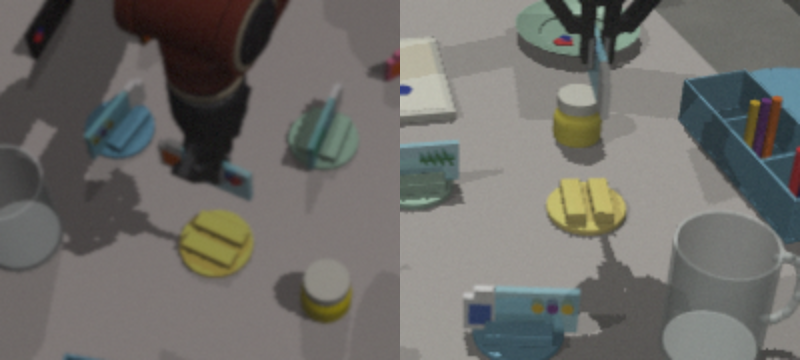

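Run:
```python
from h import *
o=ctrl.get_obs(); p=o['tool_pos']; R=Ro.from_rotvec(o['tool_rot']).as_matrix()
th=.146; sx=np.array([-np.sin(th),-np.cos(th),0]); n=np.array([np.cos(th),-np.sin(th),0]); up=np.array([0,0,1.])
a=np.pi/4; sy=np.cos(a)*n+np.sin(a)*up; sz=np.cross(sx,sy)
Rt=np.c_[-sx,sy,-sz]; print(np.linalg.det(Rt))
mid=np.array([.5242,.2009,.115]); tcp=mid-.0165*sx-.004*sz
print('tcp',tcp,'delta',tcp-p,'shares',(tcp-p)/.025)
yaw=np.arctan2(R[1,1],R[0,1]); print('yaw need',-th-yaw)
q=Ro.from_matrix(Rt@R.T).as_rotvec(); print(q/.1,np.linalg.norm(q))
```

```text
1.0
tcp [0.52939879 0.21681297 0.11217157] delta [-0.12836431  0.32895979 -0.06569085] shares [-5.13457222 13.15839178 -2.62763401]
yaw need 0.11798644352073792
[-1.60279789 -7.70810427  1.11825174] 0.7952000970955789
```

Emit:
{"op": "carry_out", "data": {"series": [[-0.16, 0.4, 0, 0, 0, 0, 0], [-0.32, 0.82, 0, 0, 0, 0, 0], [-0.32, 0.82, 0, 0, 0, 0, 0], [-0.32, 0.82, 0, -0.08, -0.385, 0.056, 0], [-0.32, 0.82, 0, -0.08, -0.385, 0.056, 0], [-0.32, 0.82, 0, -0.08, -0.385, 0.056, 0], [-0.32, 0.82, 0, -0.08, -0.385, 0.056, 0], [-0.32, 0.82, 0, -0.08, -0.385, 0.056, 0], [-0.32, 0.82, 0, -0.08, -0.385, 0.056, 0], [-0.32, 0.82, 0, -0.08, -0.385, 0.056, 0], [-0.32, 0.82, 0, -0.08, -0.385, 0.056, 0]]}}

```text
t: 13.95
tool_pos: [0.5725, 0.1051, 0.1784]
tool_rot: [2.252, 1.809, 0.301]
contact_force: [0.0, 0.5, -0.9]
opening: 0.0076
```

Emit:
{"op": "carry_out", "data": {"series": [[-0.32, 0.82, 0, -0.08, -0.385, 0.056, 0], [-0.32, 0.82, 0, -0.08, -0.385, 0.056, 0], [-0.32, 0.82, 0, -0.08, -0.385, 0.056, 0], [-0.32, 0.82, 0, -0.08, -0.385, 0.056, 0], [-0.32, 0.82, 0, -0.08, -0.385, 0.056, 0], [-0.17, 0.46, 0, -0.08, -0.385, 0.056, 0], [0, 0, 0, -0.08, -0.385, 0.056, 0], [0, 0, 0, -0.08, -0.385, 0.056, 0], [0, 0, 0, -0.08, -0.385, 0.056, 0], [0, 0, 0, 0, 0, 0, 0], [0, 0, 0, 0, 0, 0, 0]]}}

```text
t: 15.05
tool_pos: [0.5289, 0.2175, 0.1784]
tool_rot: [1.965, 1.666, 0.584]
contact_force: [1.5, -0.5, -0.3]
opening: 0.0075
```

```bash
cat > chk.py <<'E'
from h import *
import sys
k=sys.argv[1]
o=ctrl.get_obs(); p=o['tool_pos']; R=Ro.from_rotvec(o['tool_rot']).as_matrix()
th=.146; sx=np.array([-np.sin(th),-np.cos(th),0]); n=np.array([np.cos(th),-np.sin(th),0]); up=np.array([0,0,1.])
a=np.pi/4; sy=np.cos(a)*n+np.sin(a)*up; sz=np.cross(sx,sy)
Rt=np.c_[-sx,sy,-sz]
mid=np.array([.5242,.2009,.115]); tcp=mid-.0165*sx-.004*sz
print('tcp',p,'shares left',(tcp-p)/.025,'rot left',Ro.from_matrix(Rt@R.T).as_rotvec()/.1)
m=p-.0165*R[:,0]-.004*R[:,2]; f=m-.04*R[:,0]; print('slide mid',m,'frost',f,'label-up angle deg',np.degrees(np.arccos(R[2,1])))
print(o['q'],o['contact_force'],o['opening'],o['t'])
S=ctrl.get_image('scene');D=ctrl.get_image('side');W=ctrl.get_image('wrist')
print('scene proj',proj(S,np.array([m,f,mid*[1,1,0]+[0,0,.012]])).round(1).tolist(),'side',proj(D,np.array([m,f])).round(1).tolist())
for nm in ['slide_mid','frost_mid']:
  for I in (S,D): print(nm,[(round(x['p'],2),(np.array(x['position'])*[560,420]).round(1).tolist()) for x in ctrl.mark_of(I,nm)[:3]])
a=cv2.resize(S['frame'][120:320,250:450],None,fx=2,fy=2);b=cv2.resize(D['frame'][80:280,150:350],None,fx=2,fy=2)
cv2.imwrite(f'pics/c{k}.png',np.hstack([a,b])); cv2.imwrite(f'pics/cw{k}.png',W['frame'])
E
python3 chk.py 1
```

```text
tcp [0.52891476 0.21746898 0.17835268] shares left [ 0.01936093 -0.0262405  -2.64724433] rot left [-0.24454127 -1.16083533  0.15345288]
slide mid [0.52381243 0.20156333 0.1813902 ] frost [0.51737106 0.16208621 0.18113496] label-up angle deg 51.78813157529895
[ 0.42592808 -0.33677247  2.15558506 -0.49036138  0.8028983   0.84042823] [ 1.53839896 -0.5112273  -0.32075612] 0.00750540963892218 15.05
scene proj [[381.0, 196.8], [363.3, 191.8], [368.9, 235.0]] side [[247.4, 118.3], [248.9, 125.2]]
slide_mid [(0.96, [332.0, 163.4]), (0.92, [203.5, 143.1]), (0.7, [384.6, 197.8])]
slide_mid [(0.86, [210.2, 310.9]), (0.73, [184.9, 208.4]), (0.61, [253.7, 368.6])]
frost_mid [(0.71, [193.6, 152.0]), (0.71, [150.5, 141.9]), (0.66, [313.8, 168.4])]
frost_mid [(0.95, [232.4, 313.9]), (0.93, [200.0, 215.2]), (0.8, [250.2, 127.5])]
```

View pics/c1.png

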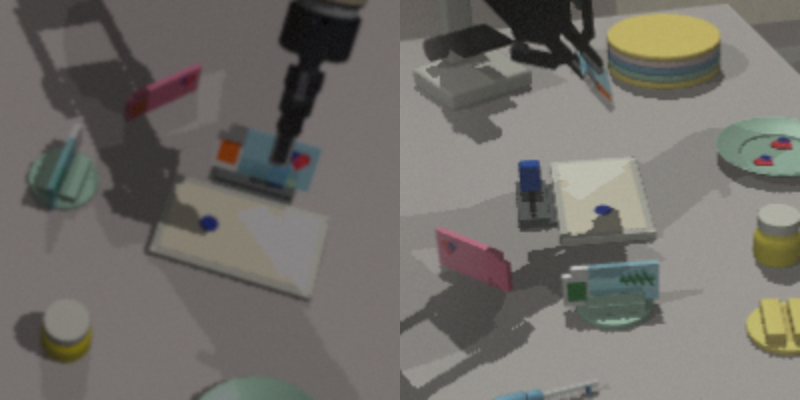

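Emit:
{"op": "carry_out", "data": {"series": [[0, 0, -0.3, -0.08, -0.38, 0.05, 0], [0, 0, -0.5, -0.08, -0.38, 0.05, 0], [0, 0, -0.5, -0.08, -0.4, 0.05, 0], [0, 0, -0.5, 0, 0, 0, 0], [0, 0, -0.5, 0, 0, 0, 0], [0, 0, -0.35, 0, 0, 0, 0], [0, 0, 0, 0, 0, 0, 0], [0, 0, 0, 0, 0, 0, 0], [0, 0, 0, 0, 0, 0, 0], [0, 0, 0, 0, 0, 0, 0]]}}

```text
t: 16.4
tool_pos: [0.5306, 0.2169, 0.1137]
tool_rot: [1.866, 1.608, 0.67]
contact_force: [0.3, -0.3, -1.1]
opening: 0.0068
```

```bash
python3 chk.py 2
```

```text
tcp [0.53061525 0.21693467 0.11366691] shares left [-0.04865873 -0.00486795 -0.05981346] rot left [-0.00760952  0.02626013  0.01684747]
slide mid [0.52538227 0.20102834 0.11646953] frost [0.51949639 0.16146378 0.11642405] label-up angle deg 44.8575761993217
[ 0.45402901 -0.25304227  2.25145512 -0.78700507  0.60118181  1.14286528] [ 0.33980357 -0.2602478  -1.0952842 ] 0.006839629541177844 16.4
scene proj [[375.9, 213.0], [358.9, 208.2], [368.9, 235.0]] side [[248.8, 141.5], [250.5, 148.8]]
slide_mid [(0.91, [203.9, 143.8]), (0.74, [144.3, 147.9]), (0.59, [329.7, 163.0])]
slide_mid [(0.87, [213.7, 310.8]), (0.78, [250.8, 141.7]), (0.59, [184.9, 207.1])]
frost_mid [(0.97, [152.3, 139.8]), (0.96, [317.8, 170.1]), (0.83, [192.8, 151.1])]
frost_mid [(0.78, [249.6, 151.3]), (0.78, [233.2, 372.4]), (0.58, [229.3, 314.6])]
```

View pics/c2.png

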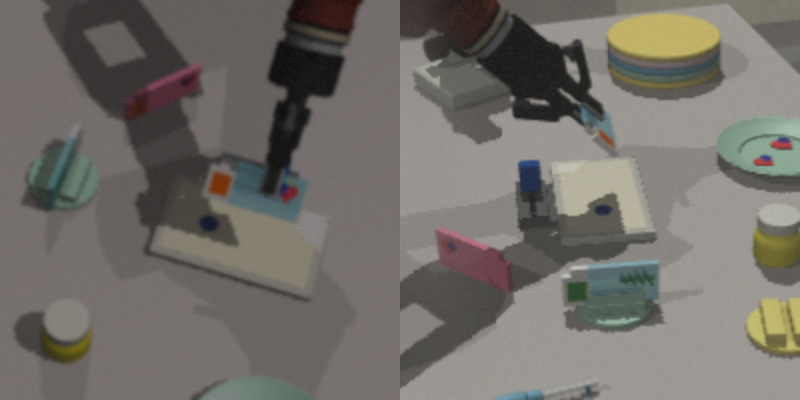

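View pics/cw2.png

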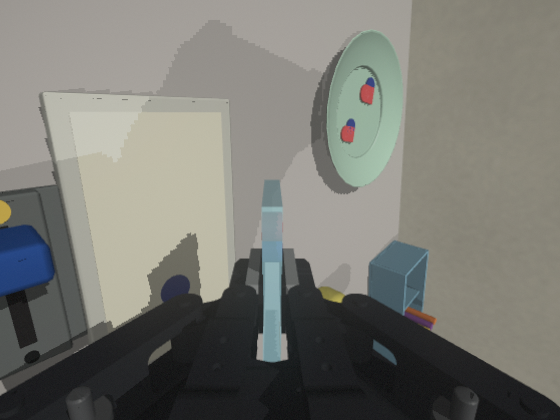

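Emit:
{"op": "carry_out", "data": {"series": [[0, 0, 0, 0, 0, 0, 0], [0, 0, 0, 0, 0, 0, 0], [0, 0, 0, 0, 0, 0, 0]]}}

```text
t: 17.05
tool_pos: [0.53, 0.2167, 0.1125]
tool_rot: [1.866, 1.609, 0.668]
contact_force: [0.2, 0.4, -0.3]
opening: 0.0072
```

Run:
```python
from h import *
o=ctrl.get_obs(); print(o['tool_pos'],abs(o['dq']).max(),o['opening']); print(ctrl.finish_job())
```

```text
[0.53004773 0.21670586 0.11252701] 0.0021726431567237487 0.007228508059261521
the job is handed in; nothing more can be done
None
```

I pushed the dimmer to its bright stop, where about 9 N built up against it. Then I gripped the heart slide on its clear part, with the pads centred about 16 mm from mid length on the side away from the frost. I drew it straight up out of the yellow stand and held it over the light pad. I handed the job in at about 17 s of the 48 s allowed.

The last checks, worked out from the arm pose and the camera calibration:
- **Position:** the slide centre is about 1 mm (level) from the pad centre and about 115 mm above the table. The frosted end is about 1 mm from the blue spot.
- **Tilt:** the label faces up, tipped about 45°.
- **Grip:** the arm is still, the opening is 7.2 mm, and the slide sits in the fingers in the wrist picture as it did at the lift.
- **Surroundings:** the dimmer still shows at its bright end. The jar and the leaf slide looked unmoved in the last pictures. The bead slide, jug and dropper were not checked again at the end, but the arm did not go near them.

The networks often reported the look-alike slides first. Where they did find the held slide, they were within about 4 pixels of my calculation. In the last scene picture they did not list it among their best three. There was no verdict when I handed the job in.

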